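# Hold a machined block in the corner of a jig

### The job

Fold the orange guard at the front of the corner jig fully down, then take the machined metal block and set it flat on the jig's plate, upright as it stood (holes on top), its long side against the long blue fence and its end against the short blue fence. Press it into the corner so that it touches both fences at once, and finish while still holding it pressed there by hand: do not let go. Leave the guard down and do not disturb the other things on the bench.

Things in the scene. Friction and masses are not known exactly. Their poses are not given: they have to be found in the camera images.
- block: loose machined metal block, 70 (its x) x 45 (its y) x 40 mm high, about 0.34 kg, with two large holes and one small one in its top; the sides and underside are plain. Origin: centre of its underside, z up. Symmetric enough that either end may go to the short fence
- jig: corner jig, fixed on the bench: aluminium base plate 116 (x) x 170 (y) x 12 mm thick; origin: centre of its underside, z up, x towards its long fence at the far side, y towards its short fence (at the left seen from the robot). The guard is hinged along the plate's near (-x) edge
- corner (a point): inner corner where the planes of the two fence faces meet, on the plate's top (12 mm above the bench); axes as jig. Long fence face: plane x=0; short fence face: plane y=0; the nest's free room lies at negative x and y. Seated, the block's origin is at x=-22.5, y=-35, z=0 mm here, its x axis along the jig's y. The fences leave a 7 mm relief gap at the corner itself
- long_fence: long low blue bar at the far side of the plate, 113 mm along jig y, 15 mm thick, its top 12 mm above the plate; fixed. Its frame is the same as jig's (origin under the plate). Low enough for the fingers to pass over while they grip the block's upper half
- short_fence: short low blue bar at the left of the plate, 58 mm along jig x, 15 mm thick, its top 12 mm above the plate; fixed. Its frame is the same as jig's
- guard (a joint): hinge of the orange guard flap (150 mm wide, 4 mm thick): 0 upright, 1.57 fully down, level towards the robot (-x of the jig); starts at 0 to 0.1. Hinge line along jig y at jig x=-60, z=16 mm. It stays put up to about 0.3 rad; pulled further it falls slowly to its stop by itself. Pull it by its bar or hook it from behind with closed fingers (90 mm free between flap and long fence)
- guard_bar (a point): middle of the steel bar (12 mm diameter, 150 mm long, along jig y) on the guard's free edge, 94 mm from the hinge line; with the guard upright 110 mm above the bench
- pliers: bystander, not to be disturbed: pliers with red handles, 60x170x14 mm, lying on the bench; origin: centre of its underside
- scanner: bystander, not to be disturbed: dark grey handheld barcode scanner, 157x58x35 mm, lying on the bench; origin: centre of its underside
- yellow_screwdriver: bystander, not to be disturbed: screwdriver with yellow handle, 172 mm long, 25 mm high, lying on the bench; origin: centre of its underside
- bit_box: bystander, not to be disturbed: closed grey bit case, 84x130x41 mm, lying on the bench; origin: centre of its underside
- spacers: bystander, not to be disturbed: flat black tray with small spacers, 80x120x22 mm, lying on the bench; origin: centre of its underside
There are look-alikes about, which are no part of the job. There is more than one size of the jig; the one meant has the size given above.

How it is judged:
By the outcome, as a careful person would: the job done as asked, in the order asked, and still so for the second after the job is handed in, while the arm keeps its last pose, push and grip.
It also fails if it takes over 62 s, if anything falls off the work surface, if the arm or the gripper's body presses on something with over 40 N, if the wrist force passes 120 N, or if a joint passes its speed limit or range.

### The arm

A 6-joint arm with a two-finger parallel gripper is mounted at the origin on a cart in front of the work surface, level with it; the furniture and walls round the work are solid. World frame = base frame: x ahead of the robot, y to its left, z up, the work surface at z = 0. Lengths are in mm, angles in rad, forces in N, time in s.
With the tool pointing down it reaches from about 350 to 975 mm from the base axis. Payload 7.1 kg.
Tool frame: the origin (TCP) lies midway between the tips of the shut fingers; the grasp point (between the pads) lies 19 mm behind it (ctrl.grip_depth is the distance from the TCP to the grasp point, in mm); z points along the fingers, y is the line along which they close (so a half turn about z gives the same grasp; the last joint's range is limited). The gripper opens to 88 mm and grips with 3 to 60 N. Pads are 20 mm wide; open, the fingers measure 115 mm over their backs; the gripper's body (75 mm by 178 mm) begins 61 mm behind the grasp point.
Start: joints at [-1.302, 0.423, 1.63, -0, 1.089, -0.019], TCP at [177.42, -599.272, 222.675] pointing down, gripper open.
Joint ranges: [-3, 3], [-0.9, 2.11], [0.09, 2.58], [-1.31, 4.45], [0.11, 2.69], [-2.54, 2.54]. Speed limits (rad/s): [2.39, 2.39, 3.01, 3.14, 3.14, 3.14].

### API

Orientations are given as a rotation vector (axis times angle).
In Python, from workcell import ctrl, cams gives the robot as it stands.
- The arm moves only by the tool move_arm, never from a script. Its argument "steps" is a list of rows, each a list of 3 entries, a list of its own where there are three numbers: the shift along the tool's x, y, z in units of 25 mm (1.0 is 25 mm), then the turn about the tool's z in units of 5 degrees (1.0 is 5 degrees), then the closure, from 0 (fully open) to 1 (shut). A call has 1 to 20 rows; each row shifts and turns the commanded pose from where the row before left it, along the tool's axes as they then stand; what a row does not reach is not made up. A row lasts 1/12 s, in which the tool goes at most 41.7 mm and 7.16 degrees, less where a joint would pass 70% of its speed; a pose out of reach is approached as far as the arm can. A call is refused whole if a number of a shift passes 1 or a number of a turn 1, either way. A call with a gripper value outside its range is refused whole. The fingers move at their own pace and stop on an object; the grip force is fixed at half the most. Time passes only in rows, so rows that do not move let the fingers close. It gives the time, the measured TCP pose, the force, the opening and the grip force at its end, in the units of the state.
- ctrl.get_obs(): the state, without advancing time (a new reading comes with each control period).
- cams.get_image(name): name is "scene" or "top" or "wrist"; returns a dict with "image" (384x512x3 uint8, red, green, blue), "camera_matrix" (3x3 intrinsics, pixels), "xyz" and "rotation" of the camera in the world; the wrist camera has in their place "mount" (4x4, takes a point from camera to tool coordinates, whose origin is the TCP and whose axes are the flange's). Camera axes: x right, y down, z forward; pixel columns grow to the right and rows downward; lengths in mm; the calibration is good to about 2 mm. A picture is of the moment at which its call begins: read the wrist's pose just before it. There is no depth.
- ctrl.close_job(): hands the job in; it is judged then, once.
Trained networks look in the newest picture that a camera, given by its name, has taken for a name from the list of things; names that differ only in an ending like _2 or _b are one class to them, and where a whole thing is asked for, a point or a joint stands for the part that bears it (a point fixed in the world has none). Each returns a list of dicts, best first, with "p" (0 to 1); they miss things now and then, are a little off and sometimes report something else, mostly with a low value. They report only what shows in the picture. A call takes as long as a camera call. They do not tell look-alikes from the thing itself.
- cams.boxes_of(camera, thing): "rect" ([centre column, centre row, width, height] in pixels, round what is visible of it).
- cams.cut_out(camera, thing): "pixels" (384x512 bool, what is visible of it) and "rect" ([centre column, centre row, width, height] in pixels, round what is visible of it).
The state is a dict: "t": time; "qpos": joint angles; "qvel": joint speeds; "joint_torque": joint torques, N m; "ee_pos": TCP position; "orientation": TCP orientation; "ft_force": force on the tool from outside, world axes, zero at the start; "moment": the same for the moment, N m; "width": finger opening in mm; "grasp_force": force on a finger pad.
Only numpy, scipy, OpenCV 4.12 (cv2) and the standard library are available. Lean on these libraries where they do the work, as an engineer would, in place of code of your own. Each camera call takes 0.05 s, during which the arm holds its last target. There are 200 camera calls.

## Working session

There is one attempt and no reset: what is moved stays moved. The work goes in short steps, Python scripts to look and compute and a tool call to move; the robot and the scene stay as the last step left them, time stands still between calls to the robot, and variables do not carry over. Pictures are saved under pics/ and viewed, at most 10 in all, crops included, and the job is handed in when it is done.

Besides the shell and the picture viewer there is one more tool, called after ">>>" in YAML: its name, and indented under it one key for each argument. move_arm: Moves the arm, as the interface text tells. Its arguments: {"type":"object","properties":{"steps":{"type":"array"}},"required":["steps"]}

```bash
mkdir -p pics; ls
cat > h.py <<'E'
import numpy as np, cv2
from scipy.spatial.transform import Rotation as R
from workcell import ctrl, cams
def shot(n,save=None):
    o=ctrl.get_obs(); d=cams.get_image(n)
    if save: cv2.imwrite('pics/'+save+'.png',cv2.cvtColor(d['image'],cv2.COLOR_RGB2BGR))
    K=np.array(d['camera_matrix'])
    if n=='wrist':
        T=np.eye(4);T[:3,:3]=R.from_rotvec(o['orientation']).as_matrix();T[:3,3]=o['ee_pos']
        M=T@np.array(d['mount']);d['C'],d['Rm']=M[:3,3],M[:3,:3]
    else: d['C'],d['Rm']=np.array(d['xyz']),np.array(d['rotation']).reshape(3,3)
    d['K']=K; return d
def ray(d,uv):
    v=d['Rm']@np.linalg.inv(d['K'])@np.array([uv[0],uv[1],1.]);return d['C'],v/np.linalg.norm(v)
def onz(d,uv,z):
    c,v=ray(d,uv);return c+v*(z-c[2])/v[2]
def proj(d,P):
    q=(np.atleast_2d(P)-d['C'])@d['Rm'];q=q@d['K'].T;return q[:,:2]/q[:,2:]
def tri(*cu):
    A=0;b=0
    for d,uv in cu:
        c,v=ray(d,uv);M=np.eye(3)-np.outer(v,v);A=A+M;b=b+M@c
    return np.linalg.solve(A,b)
E
python3 - <<'E'
from h import *
print(ctrl.get_obs())
a=[]
for n in ('scene','top'):
    d=shot(n,n);a.append(d['image']);print(n,d['C'].round(),d['Rm'].round(2).tolist(),d['K'].round().tolist())
    for th in ['block','jig','long_fence','short_fence','guard','guard_bar','pliers','scanner','yellow_screwdriver','bit_box','spacers']:
        for r in cams.boxes_of(n,th)[:4]:
            print(th,round(r['p'],2),np.round(r['rect']).tolist(), onz(d,r['rect'][:2],20).round().tolist())
E
```

```text
pics
{'t': 0.0, 'qpos': array([-1.30201274e+00,  4.23847264e-01,  1.63068925e+00,  1.77141392e-05,
        1.08859337e+00, -1.90066126e-02]), 'qvel': array([-0.0001868 ,  0.00228569,  0.0004083 , -0.00023089, -0.00088874,
        0.00102015]), 'joint_torque': array([ 9.14047741e-04, -5.44631052e+01, -2.73666644e+01,  6.45291992e-02,
        2.28937541e-02, -1.06109424e-04]), 'ee_pos': array([ 177.27351132, -598.75072401,  221.89798214]), 'orientation': array([-3.10761455e+00, -4.50269576e-01,  2.76197547e-04]), 'ft_force': array([0.06239634, 0.05350443, 0.0678629 ]), 'moment': array([ 0.04572505, -0.02081575,  0.02868082]), 'grasp_force': 0.0, 'width': 87.80267598468899}Traceback (most recent call last):
  File "<stdin>", line 5, in <module>
  File "h.py", line 11, in shot
    else: d['C'],d['Rm']=np.array(d['xyz']),np.array(d['rotation']).reshape(3,3)
                                            ~~~~~~~~~~~~~~~~~~~~~~~~~~~~~~~^^^^^
ValueError: cannot reshape array of size 3 into shape (3,3)
```

```bash
python3 -c "
import cv2
for n in ('scene','top'): cv2.imwrite(f'pics/{n}_b.png',cv2.resize(cv2.imread(f'pics/{n}.png'),(800,600),interpolation=cv2.INTER_CUBIC))"
```

```text
[ WARN:0@0.065] global loadsave.cpp:275 findDecoder imread_('pics/top.png'): can't open/read file: check file path/integrity
Traceback (most recent call last):
cv2.error: OpenCV(4.12.0) /io/opencv/modules/imgproc/src/resize.cpp:4208: error: (-215:Assertion failed) !ssize.empty() in function 'resize'
```

Camera rotation is a rotation vector.

```bash
sed -i "s/np.array(d\['rotation'\]).reshape(3,3)/R.from_rotvec(d['rotation']).as_matrix()/" h.py
python3 - <<'E'
from h import *
for n in ('scene','top'):
    d=shot(n,n);print(n,d['C'].round(),d['Rm'].round(2).tolist(),d['K'].round().tolist())
    cv2.imwrite(f'pics/{n}_b.png',cv2.resize(d['image'][:,:,::-1],(800,600),interpolation=cv2.INTER_CUBIC))
    for th in ['block','jig','long_fence','short_fence','guard','guard_bar','pliers','scanner','yellow_screwdriver','bit_box','spacers']:
        for r in cams.boxes_of(n,th)[:4]:
            print(th,round(r['p'],2),np.round(r['rect']).tolist(), onz(d,r['rect'][:2],20).round().tolist())
E
```

```text
scene [-736. -471. 1015.] [[0.27, -0.55, 0.79], [-0.96, -0.16, 0.22], [0.0, -0.82, -0.57]] [[441.0, 0.0, 260.0], [0.0, 441.0, 201.0], [0.0, 0.0, 1.0]]
block 0.67 [323.0, 238.0, 14.0, 21.0] [479.0, -364.0, 20.0]
jig 0.89 [274.0, 223.0, 32.0, 22.0] [515.0, -176.0, 20.0]
jig 0.71 [230.0, 202.0, 48.0, 26.0] [601.0, 25.0, 20.0]
guard 0.75 [274.0, 223.0, 26.0, 17.0] [517.0, -177.0, 20.0]
guard 0.56 [225.0, 198.0, 41.0, 22.0] [624.0, 52.0, 20.0]
guard_bar 0.65 [276.0, 223.0, 35.0, 15.0] [520.0, -184.0, 20.0]
guard_bar 0.65 [322.0, 240.0, 22.0, 22.0] [469.0, -361.0, 20.0]
guard_bar 0.56 [225.0, 201.0, 38.0, 24.0] [603.0, 47.0, 20.0]
pliers 0.69 [312.0, 207.0, 33.0, 23.0] [655.0, -291.0, 20.0]
scanner 0.82 [364.0, 248.0, 27.0, 36.0] [464.0, -507.0, 20.0]
bit_box 0.91 [359.0, 216.0, 38.0, 27.0] [643.0, -472.0, 20.0]
top [ 426. -117. 1288.] [[-0.03, -1.0, 0.08], [-1.0, 0.03, 0.01], [-0.01, -0.08, -1.0]] [[380.0, 0.0, 250.0], [0.0, 380.0, 189.0], [0.0, 0.0, 1.0]]
block 0.54 [327.0, 200.0, 15.0, 19.0] [481.0, -360.0, 20.0]
jig 0.85 [209.0, 170.0, 53.0, 41.0] [594.0, 33.0, 20.0]
jig 0.6 [212.0, 15
[... 452 characters left out ...]
0] [384.0, 320.0, 20.0]
guard 0.61 [209.0, 182.0, 43.0, 4.0] [552.0, 34.0, 20.0]
guard 0.52 [275.0, 200.0, 36.0, 13.0] [489.0, -185.0, 20.0]
guard_bar 0.81 [209.0, 184.0, 51.0, 0.0] [548.0, 35.0, 20.0]
guard_bar 0.59 [275.0, 198.0, 25.0, 10.0] [494.0, -184.0, 20.0]
scanner 0.82 [370.0, 200.0, 38.0, 42.0] [480.0, -503.0, 20.0]
scanner 0.64 [157.0, 153.0, 41.0, 33.0] [657.0, 207.0, 20.0]
yellow_screwdriver 0.57 [135.0, 233.0, 44.0, 8.0] [390.0, 284.0, 20.0]
bit_box 0.95 [354.0, 152.0, 44.0, 28.0] [641.0, -455.0, 20.0]
bit_box 0.44 [210.0, 168.0, 53.0, 39.0] [601.0, 30.0, 20.0]
spacers 0.8 [159.0, 151.0, 43.0, 34.0] [663.0, 203.0, 20.0]
spacers 0.73 [212.0, 156.0, 30.0, 2.0] [642.0, 21.0, 20.0]
```

View pics/scene_b.png

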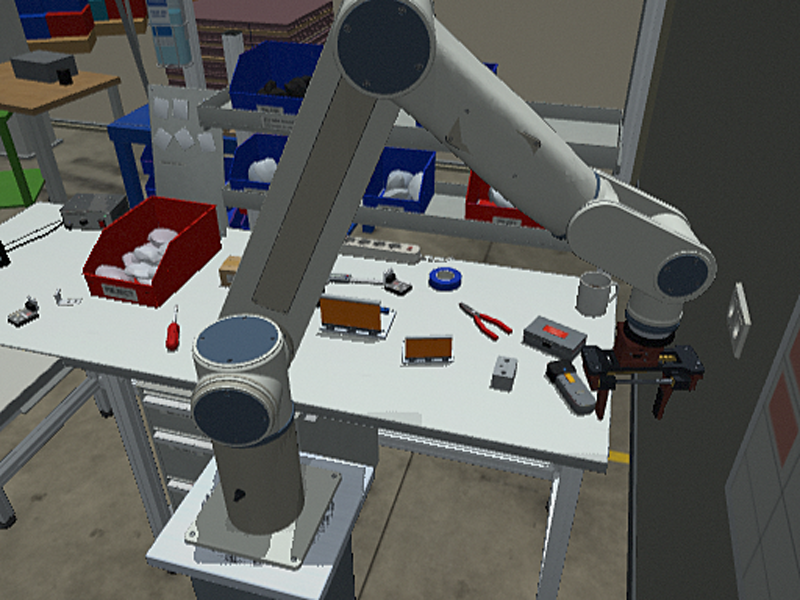

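View pics/top_b.png

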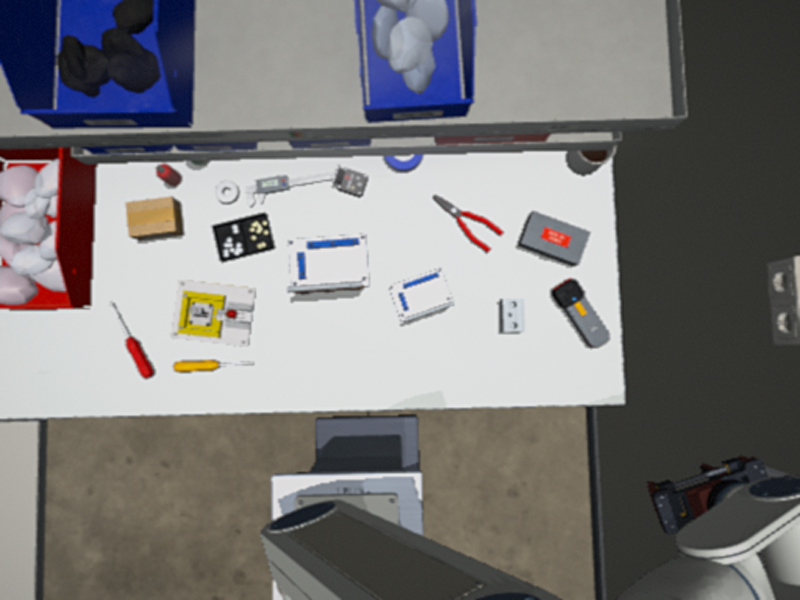

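Two jigs: the large one is at top pixel (209,170) and spans about 170 mm, so it is the one meant. The small look-alike is at (269,190). The only drilled metal block is at (327,201); the wooden block at about (98,139), the vise at about (137,200) and the bit box at (354,152) are not it. I'll fly past the block towards the jig with the wrist camera.

>>> move_arm:
  steps:
    - [[1,-0.4,-0.4],0,0]
    - [[1,-0.4,-0.4],0,0]
    - [[1,-0.4,-0.4],0,0]
    - [[1,-0.4,-0.4],0,0]
    - [[1,-0.4,-0.4],0,0]
    - [[1,-0.4,-0.4],0,0]
    - [[1,-0.4,-0.4],0,0]
    - [[1,-0.4,0],-0.8,0]
    - [[1,-0.4,0],-0.8,0]
    - [[1,-0.4,0],-0.8,0]
    - [[0,0,0],0,0]

```text
t: 2.17
ee_pos: [387.5, -425.4, 292.8]
orientation: [-3.042, -0.783, -0.002]
ft_force: [0.1, 0.7, 0.1]
width: 87.8
grasp_force: 0.0
```

Run:
```python
from h import *
o=ctrl.get_obs();print(o['t'],o['ee_pos'],o['orientation'],o['qpos'])
d=shot('wrist','w1');print(np.array(d['mount']).round(2).tolist(),d['K'].round(1).tolist(),d['C'].round(),d['Rm'].round(2).tolist())
print(proj(d,[[481,-360,40],[594,33,12],[522,-165,12]]))
for th in ['block','jig']:
    for r in cams.boxes_of('wrist',th)[:3]: print(th,round(r['p'],2),np.round(r['rect']).tolist(),onz(d,r['rect'][:2],30).round())
```

```text
2.1667 [ 387.53351336 -425.39863963  292.79297654] [-3.04183355e+00 -7.82568337e-01 -1.80838299e-03] [-8.53348233e-01  2.76467609e-01  1.67397080e+00  1.44910784e-03
  1.19126859e+00  2.13295276e-01]
[[-0.0, -0.96, -0.28, 76.61], [1.0, -0.0, 0.0, 0.03], [-0.0, -0.28, 0.96, -161.56], [0.0, 0.0, 0.0, 1.0]] [[267.3, 0.0, 254.2], [0.0, 267.3, 195.4], [0.0, 0.0, 1.0]] [ 454. -389.  454.] [[0.48, -0.84, -0.24], [-0.88, -0.46, -0.13], [0.0, 0.28, -0.96]]
[[ 245.59950924   92.2398027 ]
 [  13.30189183 -150.92645703]
 [ 138.89557536   -3.62019332]]
block 0.78 [246.0, 93.0, 43.0, 55.0] [ 481. -361.   30.]
jig 0.76 [131.0, 17.0, 114.0, 32.0] [ 491. -174.   30.]
```

View pics/w1.png

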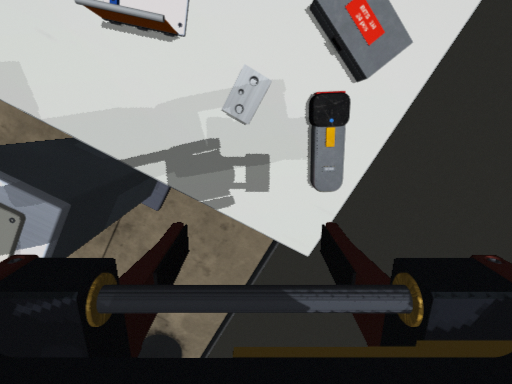

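The wrist view shows the drilled metal block at (246,93), separate from the scanner at (330,140) and bit box at (360,35). The choice is confirmed. On to the jig.

>>> move_arm:
  steps:
    - [[0,-1,0],0.96,0]
    - [[0,-1,0],0.96,0]
    - [[0,-1,0],0.96,0]
    - [[0,-1,0],0.96,0]
    - [[0,-1,0],0.96,0]
    - [[0,-1,0],0.96,0]
    - [[0.49,-0.96,0],0,0.3]
    - [[0.49,-0.96,0],0,0.6]
    - [[0.49,-0.96,0],0,1]
    - [[0.49,-0.96,0],0,1]
    - [[0.49,-0.96,0],0,1]
    - [[0.49,-0.96,0],0,1]
    - [[0.49,-0.96,0],0,1]
    - [[0.49,-0.96,0],0,1]
    - [[0.49,-0.96,0],0,1]
    - [[0.49,-0.96,0],0,1]
    - [[0.49,-0.96,0],0,1]
    - [[0.49,-0.96,0],0,1]
    - [[0.49,-0.96,0],0,1]
    - [[0,0,0],0,1]

```text
t: 3.98
ee_pos: [505.9, 27.1, 292.8]
orientation: [-3.141, 0.008, -0.002]
ft_force: [0.1, -0.5, -0.8]
width: 1.1
grasp_force: 0.0
```

Run:
```python
from h import *
o=ctrl.get_obs();print(o['t'],o['ee_pos'],o['orientation'],o['width'])
d=shot('wrist','w2')
cv2.imwrite('pics/w2b.png',cv2.resize(d['image'][:300,:,::-1],(800,469),interpolation=cv2.INTER_CUBIC))
for th in ['jig','long_fence','short_fence','guard','guard_bar']:
    for r in cams.boxes_of('wrist',th)[:2]: print(th,round(r['p'],2),np.round(r['rect'],1).tolist(),onz(d,r['rect'][:2],24).round())
```

```text
3.9833 [505.85118939  27.10261392 292.8064007 ] [-3.14068594e+00  8.49033688e-03 -2.30119256e-03] 1.1488206839671653
jig 0.81 [384.9, 158.1, 105.9, 81.6] [ 520. -183.   24.]
jig 0.57 [255.5, 110.7, 116.6, 96.7] [594.  25.  24.]
long_fence 0.88 [260.9, 76.0, 71.6, 16.5] [643.  17.  24.]
long_fence 0.87 [377.1, 132.5, 48.7, 25.8] [ 560. -166.   24.]
short_fence 0.76 [353.8, 160.3, 14.3, 25.5] [ 517. -133.   24.]
short_fence 0.59 [216.0, 108.9, 11.2, 38.9] [597.  85.  24.]
guard 0.85 [394.7, 181.9, 88.6, 30.2] [ 481. -204.   24.]
guard 0.66 [255.0, 153.9, 117.4, 21.6] [528.  26.  24.]
guard_bar 0.92 [393.1, 180.9, 82.6, 31.9] [ 482. -201.   24.]
guard_bar 0.77 [255.1, 150.9, 115.2, 19.7] [533.  26.  24.]
```

View pics/w2b.png

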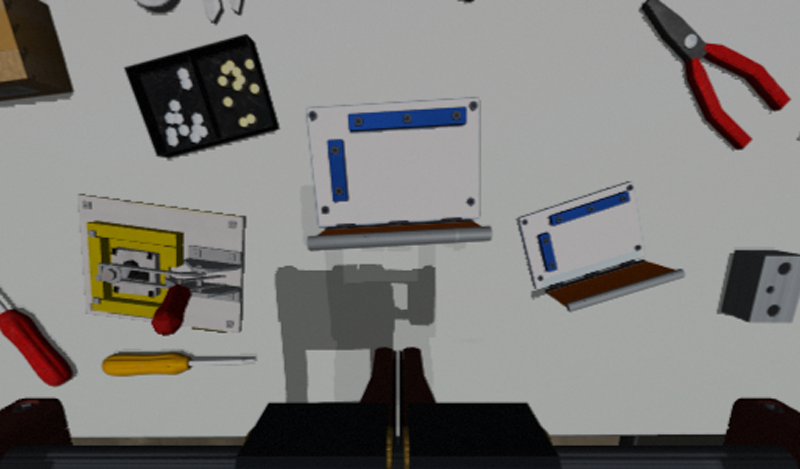

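The large jig is upright-guarded: plate corners at about (307,105), (480,97), (482,220) and (318,228), bar from (308,243) to (492,233), long fence at (407,119) and short fence at (337,170), all in the 800-px crop. Measuring now.

```bash
cat > fence.py <<'E'
from h import *
def blue(d,box):
    hsv=cv2.cvtColor(d['image'],cv2.COLOR_RGB2HSV);m=cv2.inRange(hsv,(100,120,40),(130,255,255))
    k=np.zeros_like(m);x0,y0,x1,y1=box;k[y0:y1,x0:x1]=255;m&=k
    n,l,s,c=cv2.connectedComponentsWithStats(m)
    return [(l==i) for i in np.argsort(-s[1:,4])[:2]+1],[s[i] for i in np.argsort(-s[1:,4])[:2]+1]
E
python3 - <<'E'
from fence import *
d=shot('wrist','w2c');S=.64
for n,p,z in [('fl',(307,105),12),('fr',(480,97),12),('nr',(482,222),12),('nl',(318,229),12),('barL',(308,243),110),('barR',(492,233),110)]:
    print(n,onz(d,np.array(p)*S,z).round(1))
ms,st=blue(d,(190,55,320,140))
for m,s in zip(ms,st):
    c=cv2.minAreaRect(np.argwhere(m)[:,::-1].astype(np.float32));b=cv2.boxPoints(c)
    print(s.tolist(),c,[onz(d,q,24).round(1).tolist() for q in b],[onz(d,q,12).round(1).tolist() for q in b])
E
```

```text
fl [655.1 110.1  12. ]
fr [660.8 -57.   12. ]
nr [542.2 -64.6  12. ]
nl [536.4 106.7  12. ]
barL [534.8  97.2 110. ]
barR [541.7 -53.7 110. ]
[220, 66, 76, 15, 735] ((257.73931884765625, 73.32880401611328), (10.60430908203125, 75.29058837890625), 86.42366790771484) [[648.5, 73.6, 24.0], [654.0, -37.1, 24.0], [639.6, -38.6, 24.0], [634.0, 73.3, 24.0]] [[650.4, 75.0, 12.0], [656.0, -38.8, 12.0], [641.3, -40.3, 12.0], [635.5, 74.7, 12.0]]
[207, 87, 13, 40, 332] ((213.0222930908203, 106.40415954589844), (39.203094482421875, 9.489638328552246), 84.64418029785156) [[625.4, 94.7, 24.0], [626.5, 80.5, 24.0], [569.8, 77.5, 24.0], [568.6, 92.3, 24.0]] [[626.6, 96.7, 12.0], [627.8, 82.0, 12.0], [569.6, 79.0, 12.0], [568.3, 94.2, 12.0]]
```

Plate measures about 167×118 mm, matching the given size. Its centre is about (599,24) and yaw about 0.046, with the bar at (538,22). Now hook the guard from behind.

>>> move_arm:
  steps:
    - [[1,0.06,1],-0.3,1]
    - [[1,0.06,1],-0.3,1]
    - [[1,0.06,1],0,1]
    - [[0.1,0,1],0,1]
    - [[0,0,1],0,1]
    - [[0,0,1],0,1]
    - [[0,0,1],0,1]
    - [[0,0,1],0,1]
    - [[0,0,0.9],0,1]
    - [[-0.6,0,0],0,1]
    - [[-0.5,0,0],0,1]
    - [[-0.4,0,0],0,1]
    - [[-0.4,0,0],0,1]
    - [[-0.4,0,0],0,1]
    - [[-0.4,0,0],0,1]
    - [[-0.4,0,0],0,1]
    - [[-0.4,0,0],0,1]

```text
t: 5.75
ee_pos: [492.9, 18.3, 70.4]
orientation: [3.141, 0.074, 0.0]
ft_force: [0.3, 0.4, -1.0]
width: 0.9
grasp_force: 0.0
```

>>> move_arm:
  steps:
    - [[0,0,0],0,1]
    - [[0,0,0],0,1]
    - [[0,0,0],0,1]

```text
t: 6.0
ee_pos: [494.5, 18.4, 70.4]
orientation: [3.141, 0.074, 0.002]
ft_force: [0.8, 0.1, -0.0]
width: 0.4
grasp_force: 0.0
```

Run:
```python
from h import *
d=shot('scene');s=d['image'][160:260,180:310,::-1];a=cv2.resize(s,None,fx=4,fy=4,interpolation=cv2.INTER_CUBIC)
cv2.imwrite('pics/s3.png',a)
```

```text
(no output)
```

View pics/s3.png

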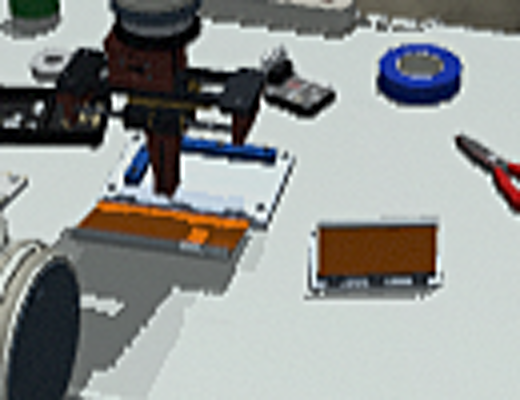

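The guard is past its tipping point and lying over towards the robot. Next, rise and take a second, closer jig view.

>>> move_arm:
  steps:
    - [[0,0,-1],0,1]
    - [[0.4,0,-1],0,1]
    - [[0.4,0,-1],0,1]
    - [[0.4,0,-1],0,1]
    - [[0,0,-0.2],0,1]
    - [[0,0,0],0,1]
    - [[0,0,0],0,1]
    - [[0,0,0],0,1]
    - [[0,0,0],0,1]

```text
t: 6.8
ee_pos: [522.6, 19.7, 173.7]
orientation: [-3.141, -0.074, 0.005]
ft_force: [-0.1, 0.4, 0.3]
width: 0.3
grasp_force: 0.0
```

Run:
```python
from fence import *
o=ctrl.get_obs();print(o['t'],o['ee_pos'],o['orientation'])
d=shot('wrist','w4')
for th in ['long_fence','short_fence','guard_bar']:
    for r in cams.boxes_of('wrist',th)[:1]: print(th,round(r['p'],2),np.round(r['rect'],1).tolist(),onz(d,r['rect'][:2],24).round())
np.savez('v4.npz',C=d['C'],Rm=d['Rm'],K=d['K'],image=d['image'])
cv2.imwrite('pics/w4b.png',cv2.resize(d['image'][:240,100:420,::-1],None,fx=2.5,fy=2.5,interpolation=cv2.INTER_CUBIC))
```

```text
6.8 [522.56647841  19.73392278 173.65392265] [-3.14069784 -0.07376747  0.00478132]
long_fence 0.9 [414.8, 159.6, 67.6, 30.0] [ 561. -166.   24.]
short_fence 0.66 [198.6, 116.3, 16.9, 53.4] [598.  85.  24.]
guard_bar 0.92 [251.3, 206.3, 123.8, 78.0] [495.  22.  24.]
```

View pics/w4b.png

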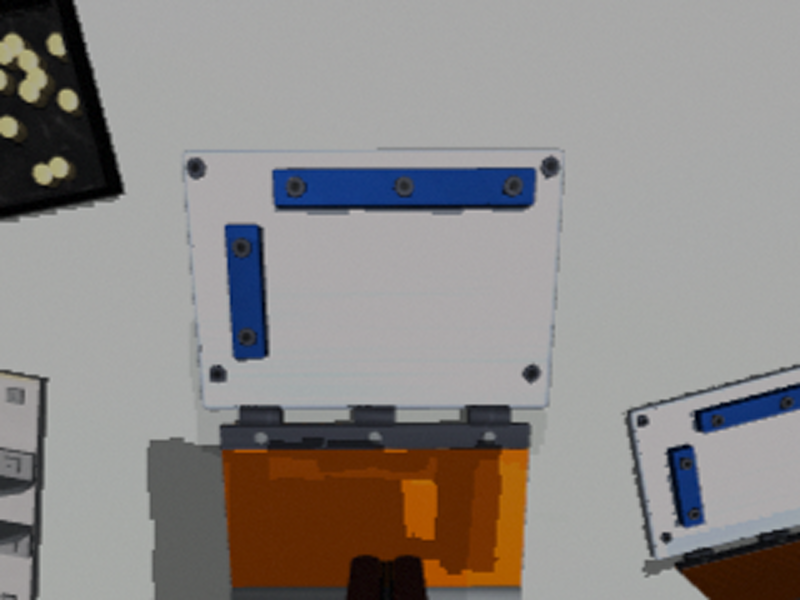

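The guard is down flat (flap at about (375,510) with both edges straight), and both fences and plate corners are clear. Triangulating the key points from the two views.

Run:
```python
from fence import *
d=dict(np.load('v4.npz'))
# view 2 camera from recorded pose
o2=(np.array([505.851,27.103,292.806]),np.array([-3.14068594,8.49033688e-3,-2.3e-3]))
g=cams.get_image('wrist');T=np.eye(4);T[:3,:3]=R.from_rotvec(o2[1]).as_matrix();T[:3,3]=o2[0];M=T@np.array(g['mount'])
e=dict(C=M[:3,3],Rm=M[:3,:3],K=d['K'],image=cv2.cvtColor(cv2.imread('pics/w2.png'),cv2.COLOR_BGR2RGB))
f4=lambda p:(100+p[0]/2.5,p[1]/2.5)
f2=lambda p:(p[0]*.64,p[1]*.64)
P={'fl':((307,105),(184,151)),'fr':((480,97),(563,149)),'nr':((482,221),(548,408)),'LFfl':((349,115),(274,170)),'LFnr':((466,124),(534,206)),'LFnl':((350,131),(274,207)),'SFnr':((347,200),(266,357)),'SFfr':((343,140),(262,225)),'SFfl':((328,141),(225,226))}
for n,(a,b) in P.items():
    z=24 if 'F' in n else 12
    print(n,tri((e,f2(a)),(d,f4(b))).round(1),onz(d,f4(b),z).round(1))
ms,st=blue(d,(170,50,330,150))
for m in ms:
    c=cv2.minAreaRect(np.argwhere(m)[:,::-1].astype(np.float32)+0);b=cv2.boxPoints(c)
    print([onz(d,q,24).round(1).tolist() for q in b])
```

```text
fl [655.4 112.3  20.1] [655.6 114.5  12. ]
fr [670.5 -59.4 -21.6] [664.1 -51.5  12. ]
nr [541.9 -71.6 -41.5] [550. -58.  12.]
LFfl [644.6  70.3  42.4] [647.9  73.2  24. ]
LFnr [639.1 -39.6  20.6] [638.9 -38.9  24. ]
LFnl [630.5  69.5  46.6] [633.3  73.2  24. ]
SFnr [568.6  78.1  17. ] [569.3  76.9  24. ]
SFfr [626.5  80.5  11.6] [625.8  78.4  24. ]
SFfl [623.3  91.5  36.5] [624.7  94.5  24. ]
[[647.9, 73.9, 24.0], [654.3, -36.6, 24.0], [640.0, -38.3, 24.0], [633.6, 73.7, 24.0]]
[[625.0, 94.7, 24.0], [626.5, 80.5, 24.0], [569.6, 77.3, 24.0], [568.1, 92.3, 24.0]]
```

Both views agree: yaw is 0.052, the corner is at about (633.2,80.3), and the seated block centre is at about (612.5,44.2). Now to the block.

>>> move_arm:
  steps:
    - [[-0.36,1,0],0,0]
    - [[-0.36,1,0],0,0]
    - [[-0.36,1,0],0,0]
    - [[-0.36,1,0],0,0]
    - [[-0.36,1,0],0,0]
    - [[-0.36,1,0],0,0]
    - [[-0.36,1,0],0,0]
    - [[-0.36,1,0],0,0]
    - [[-0.36,1,0],0,0]
    - [[-0.36,1,0],0,0]
    - [[-0.36,1,0],0,0]
    - [[-0.36,1,0],0,0]
    - [[-0.36,1,0],0,0]
    - [[-0.36,1,0],0,0]
    - [[-0.36,1,0],0,0]
    - [[0,0,0],0,0]
    - [[0,0,0],0,0]

```text
t: 8.47
ee_pos: [406.2, -362.0, 174.9]
orientation: [-3.141, -0.07, 0.0]
ft_force: [-0.5, 0.4, -0.4]
width: 88.0
grasp_force: 0.0
```

Run:
```python
from h import *
o=ctrl.get_obs();print(o['t'],o['ee_pos'],o['orientation'],o['width'])
d=shot('wrist','w5')
for r in cams.cut_out('wrist','block')[:1]:
    print(r['p'],r['rect']);c=cv2.minAreaRect(np.argwhere(r['pixels'])[:,::-1].astype(np.float32));print(c,[onz(d,q,40).round(1).tolist() for q in cv2.boxPoints(c)])
u,v=map(int,r['rect'][:2]);x0,y0=max(u-50,0),max(v-40,0);print(x0,y0)
cv2.imwrite('pics/w5b.png',cv2.resize(d['image'][y0:y0+80,x0:x0+100,::-1],None,fx=6,fy=6,interpolation=cv2.INTER_CUBIC))
np.savez('v5.npz',C=d['C'],Rm=d['Rm'],K=d['K'])
```

```text
8.4667 [ 406.1572974  -362.02268499  174.93561125] [-3.14055038e+00 -6.97929701e-02  1.25540039e-04] 87.97889180597092
0.75 [258.8, 119.1, 46.9, 68.8]
((258.44122314453125, 121.70486450195312), (44.35295104980469, 69.75165557861328), 1.9749339818954468) [[442.0, -339.1, 40.0], [514.0, -339.9, 40.0], [514.5, -385.7, 40.0], [442.5, -388.2, 40.0]]
208 79
```

View pics/w5b.png

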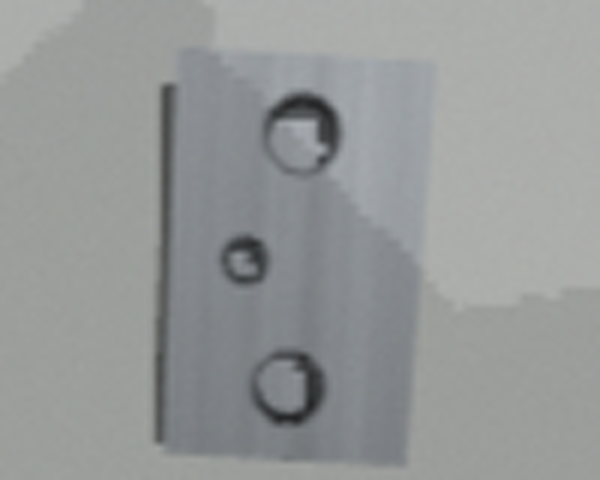

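The top face corners are in the crop at (178,50), (436,65), (408,466) and (163,453), with the holes on top. I'll place these and check the height against the first wrist view.

Run:
```python
from h import *
d=dict(np.load('v5.npz'))
g=cams.get_image('wrist');T=np.eye(4);T[:3,:3]=R.from_rotvec([-3.04183355,-.782568337,-.0018]).as_matrix();T[:3,3]=[387.5335,-425.3986,292.793];M=T@np.array(g['mount'])
e=dict(C=M[:3,3],Rm=M[:3,:3],K=d['K'])
c=[(208+X/6,79+Y/6) for X,Y in [(178,50),(436,65),(408,466),(163,453)]]
w=np.array([onz(d,q,40) for q in c]);print(w.round(1).tolist(),w.mean(0).round(1))
print(np.linalg.norm(np.diff(w,axis=0),axis=1))
a=w[0]-w[3]+w[1]-w[2];print('yaw',np.arctan2(a[1],a[0]), )
print('tri hole', tri((d,(208+302/6,79+134/6)),(e,(254,80))).round(1), tri((d,(208+288/6,79+387/6)),(e,(239,109))).round(1))
```

```text
[[512.8, -340.1, 40.0], [512.3, -384.7, 40.0], [443.0, -384.4, 40.0], [443.5, -339.2, 40.0]] [ 477.9 -362.1   40. ]
[44.59299519 69.27784004 45.26320858]
yaw -0.008466478312321132
tri hole [ 500.2 -362.3   44.5] [ 455.8 -361.7   33.3]
```

Block is 45×69.5 mm at z=40, centre (477.9,-362.1), yaw about -0.01; all consistent. Grasp with TCP at z≈16.

>>> move_arm:
  steps:
    - [[0.96,0,1],0.6,0]
    - [[0.96,0,1],0,0]
    - [[0.96,0,1],0,0]
    - [[0,0,1],0,0.2]
    - [[0,0,1],0,0.2]
    - [[0,0,1],0,0.2]
    - [[0,0,0.35],0,0.2]
    - [[0,0,0],0,0.2]
    - [[0,0,0],0,1]
    - [[0,0,0],0,1]
    - [[0,0,0],0,1]
    - [[0,0,0],0,1]
    - [[0,0,0],0,1]
    - [[0,0,0],0,1]

```text
t: 9.78
ee_pos: [479.5, -361.1, 17.9]
orientation: [3.14, -0.009, 0.003]
ft_force: [-0.9, 0.2, 6.9]
width: 44.6
grasp_force: 30.0
```

Gripped (44.6 mm, 30 N). Lift and turn by 93° in place.

>>> move_arm:
  steps:
    - [[0,0,-1],0,1]
    - [[0,0,-1],-0.98,1]
    - [[0,0,-1],-0.98,1]
    - [[0,0,-1],-0.98,1]
    - [[0,0,-1],-0.98,1]
    - [[0,0,-0.5],-0.98,1]
    - [[0,0,0],-0.98,1]
    - [[0,0,0],-0.98,1]
    - [[0,0,0],-0.98,1]
    - [[0,0,0],-0.98,1]
    - [[0,0,0],-0.98,1]
    - [[0,0,0],-0.98,1]
    - [[0,0,0],-0.98,1]
    - [[0,0,0],-0.98,1]
    - [[0,0,0],-0.98,1]
    - [[0,0,0],-0.98,1]
    - [[0,0,0],-0.98,1]
    - [[0,0,0],-0.98,1]
    - [[0,0,0],-0.98,1]
    - [[0,0,0],-0.98,1]

```text
t: 11.45
ee_pos: [478.0, -359.9, 153.7]
orientation: [-2.161, -2.278, 0.0]
ft_force: [1.0, -0.6, -4.4]
width: 44.4
grasp_force: 30.0
```

>>> move_arm:
  steps:
    - [[0.98,0.37,0],0,1]
    - [[0.98,0.37,0],0,1]
    - [[0.98,0.37,0],0,1]
    - [[0.98,0.37,0],0,1]
    - [[0.98,0.37,0],0,1]
    - [[0.98,0.37,0],0,1]
    - [[0.98,0.37,0],0,1]
    - [[0.98,0.37,0],0,1]
    - [[0.98,0.37,0],0,1]
    - [[0.98,0.37,0],0,1]
    - [[0.98,0.37,0],0,1]
    - [[0.98,0.37,0],0,1]
    - [[0.98,0.37,0],0,1]
    - [[0.98,0.37,0],0,1]
    - [[0.98,0.37,0],0,1]
    - [[0.91,0.37,0],0,1]
    - [[0,0,1],0,1]
    - [[0,0,1],0,1]
    - [[0,0,1],0,1]
    - [[0,0,1],0,1]

```text
t: 13.12
ee_pos: [607.0, 37.0, 52.9]
orientation: [-2.166, -2.275, 0.0]
ft_force: [-0.0, 0.4, -3.4]
width: 44.9
grasp_force: 30.0
```

Run:
```python
from fence import *
o=ctrl.get_obs();p=o['ee_pos'];th=.052;ex=np.array([np.cos(th),np.sin(th),0]);ey=np.array([-ex[1],ex[0],0])
print(p,o['orientation'],ex@p,ey@p,o['ft_force'])
d=shot('wrist','w6')
K=636.5*ex+47.3*ey+[0,0,24]
pts=[K,K-60*ex,K-70*ey]
bc=p-1.6*ey;bc[2]=p[2]-16.5
cor=[bc+sx*22.5*ex+sy*35*ey+[0,0,40] for sx,sy in [(1,1),(1,-1),(-1,-1),(-1,1)]]
im=cv2.resize(d['image'][:,:,::-1],(768,576),interpolation=cv2.INTER_CUBIC)
for q in proj(d,pts): cv2.circle(im,tuple(int(v) for v in q*1.5),3,(0,255,0),1)
for q in proj(d,cor): cv2.circle(im,tuple(int(v) for v in q*1.5),3,(0,0,255),1)
cv2.imwrite('pics/w6b.png',im)
```

```text
[606.96010316  36.96197994  52.87685556] [-2.16607371e+00 -2.27511556e+00  3.26072905e-04] 608.0608348812372 5.364315219007282 [-0.02467979  0.35366683 -3.4122792 ]
```

View pics/w6b.png

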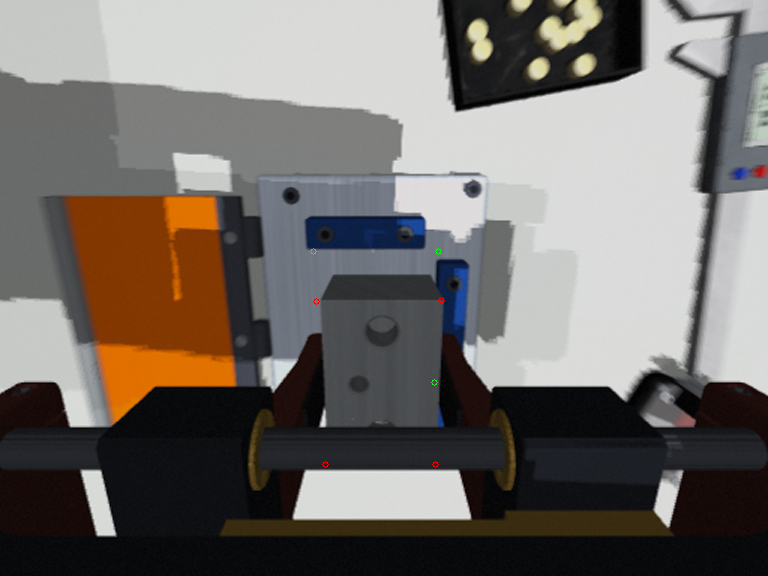

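The prediction matches the picture: corner about (438,251), block end at row 300, gaps of about 6–8 mm to both fences. The block is held upright above fence height. Lower gently.

>>> move_arm:
  steps:
    - [[0,0,0.5],0,1]
    - [[0,0,0.3],0,1]
    - [[0,0,0.1],0,1]
    - [[0,0,0],0,1]
    - [[0,0,0],0,1]

```text
t: 13.58
ee_pos: [608.2, 36.6, 32.4]
orientation: [2.166, 2.274, 0.002]
ft_force: [0.4, -0.3, -3.3]
width: 44.8
grasp_force: 30.0
```

>>> move_arm:
  steps:
    - [[0,0,0.04],0,1]
    - [[0,0,0.04],0,1]
    - [[0,0,0],0,1]

```text
t: 13.83
ee_pos: [607.9, 36.7, 30.0]
orientation: [2.166, 2.274, 0.001]
ft_force: [-0.3, -0.1, -2.3]
width: 44.8
grasp_force: 30.0
```

>>> move_arm:
  steps:
    - [[0,0,0.03],0,1]
    - [[0,0,0],0,1]

```text
t: 14.0
ee_pos: [607.9, 36.7, 29.9]
orientation: [2.166, 2.274, 0.001]
ft_force: [-2.7, -0.8, 6.4]
width: 44.9
grasp_force: 30.0
```

Touchdown on the plate (z force +10 N change). Slide towards the short fence first (tool +x), then the long fence (tool +y).

>>> move_arm:
  steps:
    - [[0.08,0.06,0],0,1]
    - [[0.08,0.06,0],0,1]
    - [[0.06,0.04,0],0,1]
    - [[0,0,0],0,1]

```text
t: 14.33
ee_pos: [612.0, 42.1, 29.9]
orientation: [2.165, 2.274, 0.001]
ft_force: [-2.5, -3.4, 6.0]
width: 44.8
grasp_force: 30.0
```

>>> move_arm:
  steps:
    - [[0.06,0.04,0],0,1]
    - [[0,0,0],0,1]

```text
t: 14.5
ee_pos: [612.3, 43.0, 30.0]
orientation: [2.165, 2.275, -0.001]
ft_force: [-3.4, -5.6, 8.3]
width: 44.7
grasp_force: 30.0
```

>>> move_arm:
  steps:
    - [[0.04,0.02,0],0,1]
    - [[0.04,0.02,0],0,1]
    - [[0,0,0],0,1]

```text
t: 14.75
ee_pos: [612.3, 44.1, 30.0]
orientation: [2.166, 2.275, -0.004]
ft_force: [-7.2, -10.1, 12.4]
width: 44.6
grasp_force: 30.0
```

>>> move_arm:
  steps:
    - [[0.04,0.02,0],0,1]
    - [[0,0.02,0],0,1]
    - [[0,0,0],0,1]

```text
t: 15.0
ee_pos: [612.3, 44.8, 30.0]
orientation: [-2.166, -2.275, 0.007]
ft_force: [-10.0, -11.8, 14.7]
width: 44.9
grasp_force: 30.0
```

>>> move_arm:
  steps:
    - [[0.04,0,0],0,1]
    - [[0,0,0],0,1]

```text
t: 15.17
ee_pos: [612.3, 45.5, 30.1]
orientation: [-2.166, -2.275, 0.007]
ft_force: [-9.5, -13.6, 15.2]
width: 44.7
grasp_force: 30.0
```

>>> move_arm:
  steps:
    - [[0.04,0,0],0,1]
    - [[0,0,0],0,1]

```text
t: 15.33
ee_pos: [612.2, 46.5, 30.0]
orientation: [-2.166, -2.275, 0.007]
ft_force: [-9.7, -14.4, 14.5]
width: 44.6
grasp_force: 30.0
```

Run:
```python
from h import *
o=ctrl.get_obs();print(o['t'],o['ee_pos'],o['orientation'],o['ft_force'],o['moment'])
d=shot('wrist','w7')
im=cv2.resize(d['image'][100:290,180:340,::-1],None,fx=3.1,fy=3.1,interpolation=cv2.INTER_CUBIC)
cv2.imwrite('pics/w7b.png',im)
```

```text
15.3333 [612.20887048  46.47447515  30.02214384] [-2.16594844 -2.27501399  0.00712941] [ -9.66602611 -14.36276277  14.53478608] [-2.3047696   1.42522286 -0.11073771]
```

View pics/w7b.png

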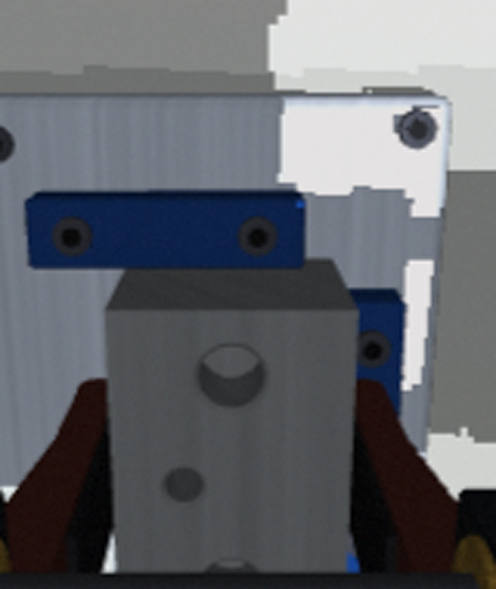

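The block end sits right behind the short fence. The fence's inner top edge is at row 268 and the block's bottom edge at row 260 (right of the fence end), so check whether a gap remains.

Run:
```python
from h import *
th=.052;ex=np.array([np.cos(th),np.sin(th),0]);ey=np.array([-ex[1],ex[0],0])
d=shot('wrist')
f=lambda X,Y:(180+X/3.1,100+Y/3.1)
for n,p,z in [('fence edge L',(40,268),24),('fence edge R',(295,268),24),('block bottom',(325,261),12),('block top L',(110,310),52),('block top R',(352,309),52)]:
    w=onz(d,f(*p),z);print(n,(ex@w).round(1),(ey@w).round(1))
o=ctrl.get_obs();print(ex@o['ee_pos'],ey@o['ee_pos'],o['ft_force'])
```

```text
fence edge L 574.9 48.5
fence edge R 628.1 48.4
block bottom 635.6 46.9
block top L 593.4 48.0
block top R 636.1 48.1
613.8068601834176 14.59682968041857 [ -8.86130156 -14.72016018  13.56884211]
```

>>> move_arm:
  steps:
    - [[0.04,0,0],0,1]
    - [[0,0,0],0,1]

```text
t: 15.6
ee_pos: [612.2, 46.8, 30.1]
orientation: [2.166, 2.276, -0.008]
ft_force: [-9.5, -17.8, 15.5]
width: 44.9
grasp_force: 30.0
```

>>> move_arm:
  steps:
    - [[0.04,0,0],0,1]
    - [[0,0,0],0,1]

```text
t: 15.77
ee_pos: [612.2, 46.9, 30.1]
orientation: [2.165, 2.275, -0.009]
ft_force: [-8.2, -22.7, 15.6]
width: 44.5
grasp_force: 30.0
```

Position stops and force climbs: short fence touched. A little more push on the long fence, then verify it's steady.

>>> move_arm:
  steps:
    - [[0,0.04,0],0,1]
    - [[0.02,0.04,0],0,1]
    - [[0,0,0],0,1]
    - [[0,0,0],0,1]
    - [[0,0,0],0,1]
    - [[0,0,0],0,1]

```text
t: 16.27
ee_pos: [612.2, 47.0, 30.0]
orientation: [-2.164, -2.276, 0.015]
ft_force: [-14.6, -24.4, 22.1]
width: 44.8
grasp_force: 30.0
```

Run:
```python
from h import *
o=ctrl.get_obs();print(o['t'],o['ee_pos'],o['orientation'],o['ft_force'],o['moment'],o['width'])
d=shot('wrist');a=d['image'][100:290,150:340,::-1]
s=shot('scene')['image'][160:260,180:310,::-1]
cv2.imwrite('pics/f.png',np.hstack([cv2.resize(a,(395,395),interpolation=cv2.INTER_CUBIC),cv2.resize(s,(405,395),interpolation=cv2.INTER_CUBIC)]))
```

```text
16.2667 [612.17568202  47.01200697  30.03855245] [-2.16351644 -2.27584151  0.01450319] [-14.6425725  -24.43362406  22.07294457] [-4.06894508  2.36924609  0.30484151] 44.80280938339888
```

View pics/f.png

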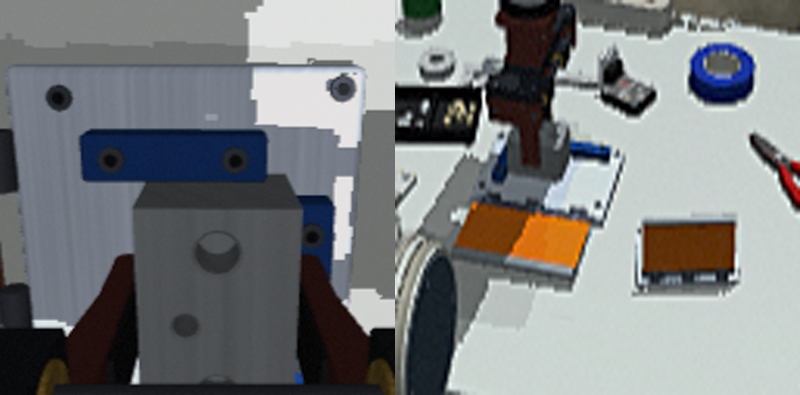

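The block is seated in the corner, its end flush at the short fence and its side at the long fence. It is held with about 15 N and 24 N of push, plus about 25 N downward keeping it flat, and the guard is flat down. Handing in.

```bash
python3 -c "
from workcell import ctrl
print(ctrl.close_job())"
```

```text
the job is handed in; nothing more can be done
None
```

Job handed in at about 16.3 s: the guard is folded fully down, and the block is upright on the plate, still gripped and pressed against both fences (about 15 N on the long one, 24 N on the short one); no other item on the bench was touched.

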